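Hang the cassette basket on the dip stand

TASK

Raise the basket's wire bail upright while the basket stays standing on the bench, then lift the basket by it and hang it on the dip stand's two-pronged hook with the bail lying in the bights of both prongs. The hook rides on a soft spring: let it down slowly as it takes the weight, and let go only once it carries the basket, neither dropping the basket on it nor leaning on it, so that the hook neither jerks down nor springs up. Keep the basket level, leave the wash bottle, jar and brush alone, and leave the basket hanging still.

Things in the scene. Friction and masses are not known exactly. Their poses are not given: they have to be found in the camera images.
- basket: Open steel wire basket 112 (x) x 64 (y) x 55 mm high, full of white tissue cassettes to 45 mm, loose on the bench. With contents it weighs 0.24 to 0.8 kg (not known beforehand). Origin at the centre of its underside, z up. The bail's hinge axis lies along the basket's x, 50 mm above the underside, at y = 0.
- bow (a point): Middle of the bail's straight bow, to be gripped. The bail is a U of 5 mm round steel wire with legs 62 mm either side of this point; the bow lies 80 mm from the hinge axis and is straight for 43 mm either side. x runs along the bow, parallel to the basket's x. Lying flat it sticks out level over the basket's -y side, 50 mm above the bench, 45 mm of free space from the wall.
- bail (a joint): Angle of the bail (rad): 0 lying flat to the basket's -y side, 1.57 upright, 3.14 flat on the other side. The hinge is loose: it falls unless held, except near upright. At angle a the bow is at y = -80 cos a, z = 50 + 80 sin a mm in the basket's frame. While it rises the wire must turn between the fingers (or the fingers with it): gripped hard without turning, it tips a light basket along.
- hook: Two-pronged hook of 8 mm steel rod on the dip stand. Origin midway between the prongs where the bail wire's axis lies when seated, 275 mm above the bench unloaded. x across the prongs (at x = -30 and +30 mm, 52 mm clear between), +y back to the column, z up. The bail comes in from -y over the tips, bow along x, legs outside the prongs, then down into the bights.
- tips (a point): Midway between the two upturned prong tips, at their upper ends: 22 mm to the hook's -y and 20 mm above the hook's origin. Behind each tip is the bight, 12 mm wide at its bottom, then a shoulder 16 mm to +y of the origin and 10 mm high; a crossbar joins the prongs 80 mm to +y. Same axes as the hook.
- carriage (a joint): How far the hook has sunk (m): 0 unloaded, stop at 0.11. It slides vertically on a spring: it starts to sink at 0.3 N, then sinks 10 mm per newton with little damping, so the basket ends 20 to 76 mm down, by its weight. Rated load 1 kg. The column's face is 175 mm to the hook's +y, its top 358 mm above the bench; a drip pan 170 x 110 mm under the hook is 46 mm high.
- wash_bottle: Bystander: white plastic bottle, 64 mm across, 170 mm tall. Origin at the centre of its underside.
- jar: Bystander: amber glass jar with black lid, 60 mm across, 85 mm tall. Origin at the centre of its underside.
- brush: Bystander: slim section brush 150 mm long, wooden handle, lying flat on the bench between wash bottle and jar. Origin at its middle, on the bench.
Mind the look-alikes: they are no part of the job. What is shaped like the basket but blue or green is not meant.

How it is judged:
By the outcome, as a careful person would: the job done as asked, in the order asked, and still so for the second after the job is handed in, with the robot touching nothing.
It also fails if it takes over 67 s, if anything falls off the work surface, if the arm or the gripper's body presses on something with over 40 N, if the wrist force passes 120 N, or if a joint passes its speed limit or range.

ROBOT

A 6-joint arm with a two-finger parallel gripper is mounted at the origin on the work surface. World frame = base frame: x ahead of the robot, y to its left, z up, the work surface at z = 0. Lengths are in m, angles in degrees, forces in N, time in s.
With the tool pointing down it reaches from about 0.375 to 0.75 m from the base axis. Payload 9 kg.
Tool frame: the origin (TCP) lies where the fingers leave the gripper's body, on its centre line; the fingertips stand 73 mm ahead of it and the grasp point (between the pads) lies 54 mm ahead of it (robot.tip_reach is the distance from the TCP to the fingertips, in m); z points along the fingers, y is the direction in which the jaws open and shut (so a half turn about z gives the same grasp; the last joint's range is limited). The gripper opens to 85 mm and grips with 20 to 120 N. Pads are 22 mm wide; open, the fingers measure 114 mm over their backs; the gripper's body (76 mm by 85 mm) begins 54 mm behind the grasp point. The pads swing forward as they close: fully open they stand 13 mm farther back than shut.
Start: joints at [-83.807, 5.964, 5.575, 89.605, 0, 77.527], TCP at [0.192, -0.568, 0.304] pointing down, gripper open.
Joint ranges: [-171.21, 171.21], [-48.23, 106.86], [-62.78, 66.21], [-105.2, 120.99], [-86.42, 89.51], [-180, 180]. Speed limits (degrees/s): [127.2, 127.2, 147.25, 180, 180, 180].

INTERFACE

Orientations are given as [roll, pitch, yaw] about the fixed x, y, z axes, in that order (R = Rz(yaw) Ry(pitch) Rx(roll)).
In Python, from plant import robot gives the robot as it stands. Calls block until the motion is done:
- robot.move_pose(position, orientation): joint-space move of the TCP to a pose.
- robot.line_to(position, vel=0.15, rotation=None, guard=None): straight line of the TCP; rotation=None keeps the orientation; vel is the mean speed in m/s. With guard (N) it stops when the force on the tool has changed by that much, and returns True; else False.
- robot.goto_joints(angles): joint-space move.
- robot.set_gripper(opening): finger opening in m; the grip force is fixed at half the most; returns when the fingers have stopped.
- robot.pause(seconds).
- robot.ik(position, orientation): joint angles nearest the present ones, or None.
- robot.observe(): the state.
- robot.grab_frame(name): name is "side" or "top" or "wrist"; returns the picture (420x560x3 uint8, blue, green, red); there is no depth.
- robot.get_calibration(name): a dict with "vertical_fov" (degrees; the focal length in pixels is half the picture's height over the tangent of half this angle, whatever the lens; pixels are square), "cx", "cy" (the principal point, pixels), "k1" (the pictures are not rectified: a ray, as slopes to the right and down, at radius r is drawn at 1 + k1 r^2 times it, then the intrinsics apply), "rvec" (rotation vector, rad) and "tvec" (3), from world to camera coordinates, as OpenCV has them. Camera axes: x right, y down, z forward; pixel columns grow to the right and rows downward; lengths in m; the calibration is good to about 2 mm. A picture is of the moment at which its call begins: read the wrist's pose just before it. get_calibration takes no time and is no camera call; for the wrist camera it gives the pose at the moment of the call.
A pose or a line that the arm cannot do raises robot.IKError and nothing moves.
- robot.job_done(): hands the job in, once; it reports no verdict.
The state is a dict: "time": time; "q": joint angles; "qvel": joint speeds; "joint_torque": joint torques, N m; "tool_pos": TCP position; "tcp_rot": TCP orientation; "ft_force": force on the tool from outside, world axes, zero at the start; "torque": the same for the moment, N m; "gripper_width": finger opening in m.
Only numpy, scipy, OpenCV 4.12 (cv2) and the standard library are available. Lean on these libraries where they do the work, as an engineer would, in place of code of your own. Each camera call takes 0.05 s, during which the arm holds its last target. There are 200 camera calls.

## Working session

There is one attempt and no reset: what is moved stays moved. The work goes in short steps, each a Python script; the robot and the scene stay as the last script left them, time stands still between calls to the robot, and variables do not carry over. Pictures are saved under pics/ and viewed, about 8 in all and at most 12, crops included, and the job is handed in when it is done.

```bash
ls; mkdir -p pics
python3 - <<'E'
from plant import robot
import cv2,numpy as np
for n in ["side","top"]:
    f=robot.grab_frame(n); cv2.imwrite(f"pics/{n}0.png",f); print(n,robot.get_calibration(n))
print(robot.get_calibration("wrist"))
print(robot.observe())
E
```

```text
pics
side {'vertical_fov': 47.575762571178025, 'cx': 276.23673317503403, 'cy': 201.8720337504778, 'k1': -0.16503923691997768, 'rvec': array([ 0.29409069, -2.8613804 ,  1.07994036]), 'tvec': array([0.52277191, 0.26140498, 1.08514337])}
top {'vertical_fov': 50.787935597214975, 'cx': 287.3776218584215, 'cy': 214.49307863991467, 'k1': -0.10871780614361141, 'rvec': array([ 2.15665822, -2.11536911,  0.22539435]), 'tvec': array([-0.11319655,  0.58544094,  0.9009673 ])}
{'vertical_fov': 58.331956317244334, 'cx': 276.4181639127062, 'cy': 216.90294022416637, 'k1': -0.09223909645226169, 'rvec': array([-2.35228576,  1.68886022,  0.25072239]), 'tvec': array([-0.5999872 , -0.03750914,  0.37987231])}
{'time': 0.1, 'q': array([-8.38071485e+01,  5.99278922e+00,  5.53328203e+00,  8.96038541e+01,
       -3.20039006e-04,  7.75277612e+01]), 'qvel': array([-0.02965457, -0.07951639,  0.14515602, -0.04039749,  0.10430411,
        0.02345656]), 'joint_torque': array([ 6.83141436e-03, -5.58208466e+01,  5.04719567e+01,  1.29031620e-02,
       -3.11319955e-04, -1.63005592e-05]), 'tool_pos': array([ 0.19201771, -0.56823435,  0.30324161]), 'tcp_rot': array([-1.79938065e+02, -1.33714217e-02,  1.86650833e+01]), 'ft_force': array([-0.37829131, -0.50244588, -0.62053802]), 'torque': array([ 0.000262  ,  0.05814997, -0.00502082]), 'gripper_width': 0.08518518443382801}
```

View pics/side0.png

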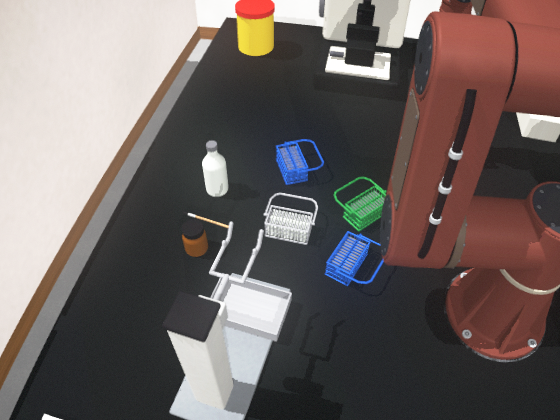

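View pics/top0.png

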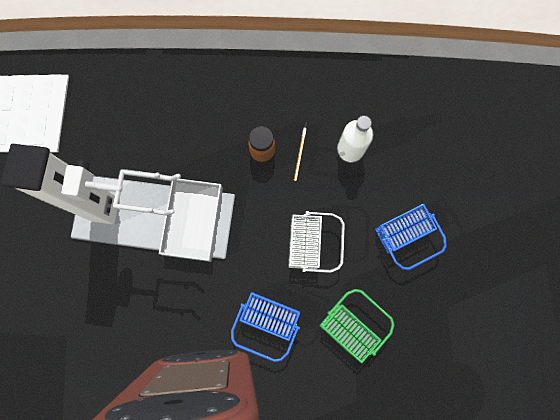

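The side view shows the white basket at about (290,220), with its bail toward the wall, and the hook prongs at (230,225) and (262,235). In the top view the basket is at (305,241), the bow near (342,241) and the tips near (178,176) and (172,211). Next is an enlarged composite.

```bash
cat > h.py <<'E'
import numpy as np,cv2
from plant import robot
def cal(n):
    c=robot.get_calibration(n); f=210/np.tan(np.radians(c["vertical_fov"]/2))
    R=cv2.Rodrigues(np.array(c["rvec"]))[0]; return f,c["cx"],c["cy"],c["k1"],R,np.array(c["tvec"])
def ray(n,uv,c=None):
    f,cx,cy,k,R,t=c or cal(n)
    p=cv2.undistortPoints(np.array([[uv]],float),np.array([[f,0,cx],[0,f,cy],[0,0,1]]),np.array([k,0,0,0.]))[0,0]
    d=R.T@np.array([*p,1]); return -R.T@t,d/np.linalg.norm(d)
def plane(n,uv,z,c=None):
    o,d=ray(n,uv,c); return o+d*(z-o[2])/d[2]
def tri(r):
    A=sum(np.eye(3)-np.outer(d,d) for o,d in r); b=sum((np.eye(3)-np.outer(d,d))@o for o,d in r)
    p=np.linalg.solve(A,b); return p,[np.linalg.norm(np.cross(p-o,d)) for o,d in r]
def proj(n,P,c=None):
    f,cx,cy,k,R,t=c or cal(n)
    return cv2.projectPoints(np.array([P],float),cv2.Rodrigues(R)[0],t,np.array([[f,0,cx],[0,f,cy],[0,0,1]]),np.array([k,0,0,0.]))[0][0,0]
E
python3 - <<'E'
from h import *
for n in ["side","top"]: print(n,"campos",ray(n,(280,210)))
for uv in [(342,220),(342,262),(305,241),(260,138),(354,140),(300,152)]: print(uv,plane("top",uv,.05),plane("top",uv,0))
print(tri([ray("top",(178,177)),ray("side",(231,224))]),tri([ray("top",(172,211)),ray("side",(262,232))]))
t=cv2.imread("pics/top0.png");s=cv2.imread("pics/side0.png")
a=cv2.resize(t[155:280,80:360],None,fx=2.85,fy=2.85,interpolation=2)
b=cv2.resize(s[185:285,185:325],None,fx=2.3,fy=2.3,interpolation=2)
o=np.zeros((a.shape[0]+b.shape[0],798,3),np.uint8);o[:a.shape[0],:a.shape[1]]=a[:,:798];o[a.shape[0]:,:b.shape[1]]=b
cv2.imwrite("pics/c1.png",o);print(o.shape)
E
```

```text
side campos (array([0.40946553, 0.6160564 , 0.98588623]), array([ 0.12111784, -0.63622645, -0.76193594]))
top campos (array([ 0.41164079, -0.07907047,  0.99578931]), array([ 0.1935103 , -0.00693238, -0.98107375]))
(342, 220) [ 0.57897698 -0.22139472  0.05      ] [ 0.58782336 -0.22891881  0.        ]
(342, 262) [ 0.48744429 -0.2209955   0.05      ] [ 0.49145171 -0.2284985   0.        ]
(305, 241) [ 0.53131345 -0.1409593   0.05      ] [ 0.53764005 -0.14423111  0.        ]
(260, 138) [ 0.76250716 -0.03736852  0.05      ] [ 0.78105602 -0.03516391  0.        ]
(354, 140) [ 0.76383315 -0.25031314  0.05      ] [ 0.78245212 -0.25936604  0.        ]
(300, 152) [ 0.73168967 -0.12790337  0.05      ] [ 0.74860934 -0.13048496  0.        ]
(array([0.60344145, 0.08595963, 0.28791668]), [np.float64(0.0001901123693622098), np.float64(0.000190112369362368)]) (array([0.54414015, 0.09206535, 0.2877395 ]), [np.float64(0.0016114438450872983), np.float64(0.001611443845087403)])
(586, 798, 3)
```

View pics/c1.png

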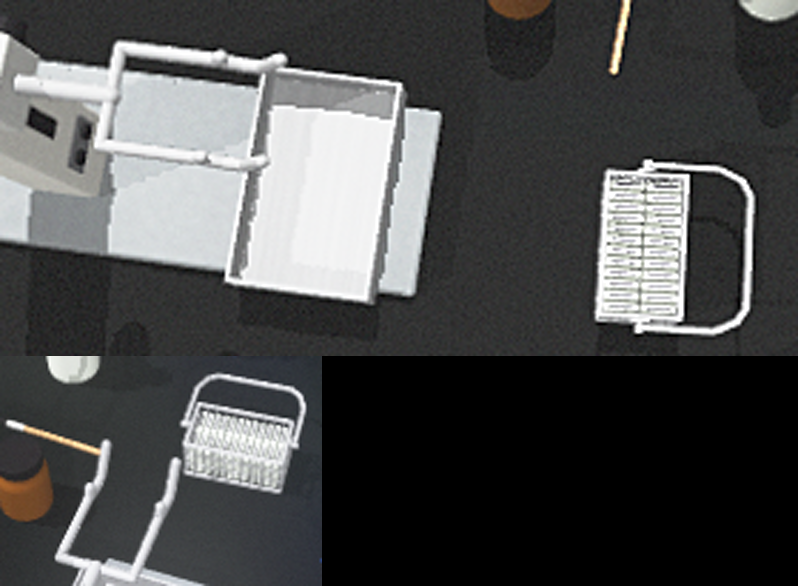

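Run:
```python
from h import *
T=lambda x,y:(80+x/2.85,155+y/2.85)
S=lambda x,y:(185+x/2.3,185+(y-356)/2.3)
b=[plane("top",T(*p),.05) for p in [(752,190),(745,315),(648,165),(640,329)]]
for p in b: print(p.round(4))
B=(b[0]+b[1])/2;H=(b[2]+b[3])/2
print("bow",B,"hinge",H,"d",np.linalg.norm(B-H),"yaw",[np.degrees(np.arctan2(*(p-q)[[1,0]])) for p,q in [(b[0],b[1]),(b[2],b[3])]],"hinge w",np.linalg.norm(b[2]-b[3]))
tp=[tri([ray("top",T(*a)),ray("side",S(*c))]) for a,c in [((279,62),(105,446)),((263,161),(176,464)),((122,47),(60,557)),((104,147),(136,574))]]
for t in tp: print(t[0].round(4),np.round(t[1],4))
P=[t[0] for t in tp]
print("tips yaw",np.degrees(np.arctan2(*(P[0]-P[1])[[1,0]])),"prong dirs",[np.degrees(np.arctan2(-(P[i+2]-P[i])[0],(P[i+2]-P[i])[1])) for i in (0,1)],"len",[np.linalg.norm((P[i+2]-P[i])[:2]) for i in (0,1)])
f,cx,cy,k,R,t=cal("wrist");s=robot.observe()
from scipy.spatial.transform import Rotation as Ro
Rt=Ro.from_euler('xyz',s["tcp_rot"],degrees=True).as_matrix()
print("cam in tool",Rt.T@(-R.T@t-s["tool_pos"]),"axis",Rt.T@R.T[:,2])
yaw=0
for th in (45,40,30,0):
  for flip in (0,180):
    o=[180+th if not flip else 180-th,0,yaw+flip]
    z=Ro.from_euler('xyz',o,degrees=True).as_matrix()[:,2]
    print(th,flip,z.round(2),[robot.ik(B-z*(.054+d),o) is not None and np.round(robot.ik(B-z*(.054+d),o),0) for d in (0,.08)])
```

```text
[ 0.5754 -0.2255  0.05  ]
[ 0.4799 -0.2197  0.05  ]
[ 0.5931 -0.1455  0.05  ]
[ 0.4681 -0.1407  0.05  ]
bow [ 0.527619  -0.2225719  0.05     ] hinge [ 0.53058596 -0.14310263  0.05      ] d 0.0795246356352123 yaw [np.float64(-3.4585605421917633), np.float64(-2.226373806033821)] hinge w 0.1250943784118557
[0.604  0.0862 0.2877] [0.0003 0.0003]
[0.5443 0.0918 0.2871] [0.0008 0.0008]
[0.6154 0.1862 0.2699] [0.0007 0.0007]
[0.5534 0.1906 0.2727] [0.0007 0.0007]
tips yaw -5.290884472257666 prong dirs [np.float64(-6.488573058321025), np.float64(-5.2504639778349835)] len [np.float64(0.10066267593546316), np.float64(0.0992210202882294)]
cam in tool [ 0.0727449   0.00106416 -0.06992655] axis [-0.28751288 -0.00147614  0.95777563]
45 0 [ 0.    0.71 -0.71] [array([-50.,  42.,  18., 103.,  27., 121.]), array([-53.,  47.,  31., 112.,  25., 118.])]
45 180 [ 0.    0.71 -0.71] [array([-50.,  42.,  18., 103.,  27., -59.]), array([-53.,  47.,  31., 112.,  25., -62.])]
40 0 [ 0.    0.64 -0.77] [array([-49.,  37.,  14.,  99.,  25., 124.]), array([-52.,  41.,  25., 107.,  24., 121.])]
40 180 [ 0.    0.64 -0.77] [array([-49.,  37.,  14.,  99.,  25., -56.]), array([-52.,  41.,  25., 107.,  24., -59.])]
30 0 [ 0.    0.5  -0.87] [array([-46.,  28.,   5.,  90.,  20., 130.]), array([-49.,  29.,  14.,  99.,  19., 127.])]
30 180 [ 0.    0.5  -0.87] [array([-46.,  28.,   5.,  90.,  20., -50.]), array([-49.,  29.,  14.,  99.,  19., -53.])]
0 0 [ 0. -0. -1.] [array([-36.,   5., -17.,  69.,   0., 144.]), array([-36.,   2., -11.,  77.,   0., 144.])]
0 180 [ 0.  0. -1.] [array([-36.,   5., -17.,  69.,   0., -36.]), array([-36.,   2., -11.,  77.,   0., -36.])]
```

Sizes check out: bow to hinge measures 79.5 mm, hinge width 125 mm, tips 60 mm apart and prongs 100 mm. I'll approach the bow tilted 35° from the wall side with the jaws loose, then take a close look.

```bash
cat >> h.py <<'E'
from scipy.spatial.transform import Rotation as Ro
def orient(th,yaw): return [180-th,0,yaw+180]
def tcp(P,th,yaw): # TCP position for grasp point P
    return np.array(P)-.054*Ro.from_euler('xyz',orient(th,yaw),degrees=True).as_matrix()[:,2]
E
python3 - <<'E'
from h import *
B=np.array([.5276,-.2226,.05]);th,yaw=35,-2.5
robot.set_gripper(.026)
o=orient(th,yaw);zt=Ro.from_euler('xyz',o,degrees=True).as_matrix()[:,2]
robot.move_pose(tcp(B,th,yaw)-zt*.09+[0,0,.06],o)
robot.line_to(tcp(B,th,yaw)-zt*.07,vel=.12)
robot.pause(.3)
s=robot.observe();print(s["time"],s["tool_pos"],s["tcp_rot"],s["ft_force"],s["gripper_width"])
c=cal("wrist");f=robot.grab_frame("wrist")
for P in [B,B+[.0478,-.003,0],B-[.0478,-.003,0]]: 
    p=proj("wrist",P,c);print(p);cv2.circle(f,tuple(int(v) for v in p),3,(0,0,255),1)
cv2.imwrite("pics/w1.png",f);cv2.imwrite("pics/s1.png",robot.grab_frame("side"))
E
```

```text
3.775 [ 0.52465879 -0.29394366  0.15208445] [1.45041003e+02 3.61329104e-02 1.77496169e+02] [-0.16709959 -0.72303993 -0.73380118] 0.02598963152806456
[277.96832615 241.71598439]
[276.6942368  317.95130099]
[279.40698572 154.53018672]
```

View pics/w1.png

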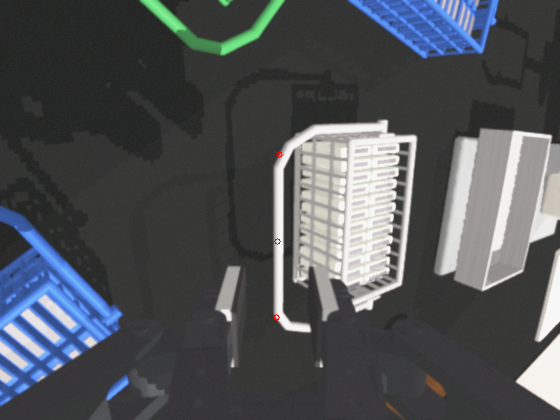

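The wrist view shows the bow from (279,155) to (277,318), right on the predicted dots and centred between the fingers. Next I advance and raise it.

Run:
```python
from h import *
B=np.array([.5276,-.2226,.05]);th,yaw=35,-2.5
yb=np.array([np.sin(np.radians(2.5)),np.cos(np.radians(2.5)),0]);H=B+.08*yb
hit=robot.line_to(tcp(B,th,yaw),vel=.07,guard=6);print("hit",hit)
if not hit:
  robot.set_gripper(.015)
  for a in range(10,91,10):
    r=np.radians(a);t=35*(1-a/90)
    P=H-.08*np.cos(r)*yb+[0,0,.08*np.sin(r)]
    g=robot.line_to(tcp(P,t,yaw),vel=.05,rotation=orient(t,yaw),guard=8)
    print(a,g,robot.observe()["ft_force"].round(2))
    if g: break
robot.pause(.3);s=robot.observe();print(s["time"],s["tool_pos"],s["tcp_rot"])
a=robot.grab_frame("side")[150:270,200:400];b=robot.grab_frame("wrist")
o=np.zeros((300,800,3),np.uint8);o[:240,:400]=cv2.resize(a,None,fx=2,fy=2);o[:,400:]=cv2.resize(b,(400,300));cv2.imwrite("pics/r1.png",o)
```

```text
hit False
10 False [ 1.13 -1.23 -0.39]
20 False [0.72 0.05 0.23]
30 False [-0.27 -0.18 -0.06]
40 False [ 0.01 -0.51  0.39]
50 False [ 0.55 -0.11 -0.13]
60 False [ 0.96 -0.46  0.04]
70 False [-0.36  0.28 -0.26]
80 False [-0.37 -0.45  0.36]
90 False [-0.23  0.15 -0.22]
10.0333 [ 0.5310667  -0.14299547  0.18394988] [ 1.79990334e+02 -4.47331235e-03  1.77470579e+02]
```

View pics/r1.png

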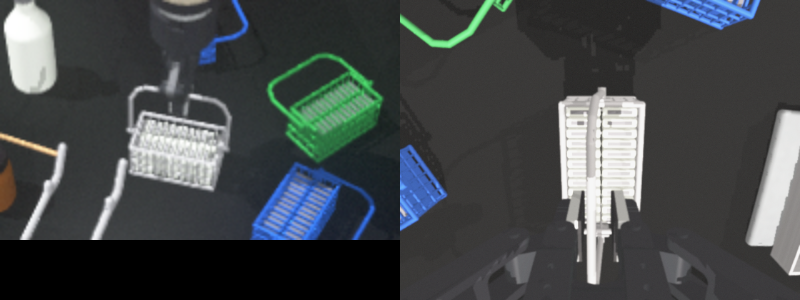

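```bash
cat >> h.py <<'E'
def force(T=.6):
    F=[]
    for _ in range(int(T/.02)): robot.pause(.02);F.append(robot.observe()["ft_force"])
    F=np.array(F);return F.mean(0),F.std(0)
E
python3 - <<'E'
from h import *
yaw=-2.5
F0=force(.8);print("base",F0)
robot.set_gripper(0.0);print("w",robot.observe()["gripper_width"])
F1=force(.3);print("gripped",F1)
p=robot.observe()["tool_pos"].copy()
P=np.array([p[0],p[1],.184])
robot.line_to(P+[0,0,.03],vel=.03);robot.pause(.3)
F2=force(.8);print("lifted",F2,"W",F0[0][2]-F2[0][2])
print(robot.observe()["time"])
np.save("F0.npy",F0[0])
o=np.vstack([cv2.resize(robot.grab_frame("side")[150:270,200:400],(600,360))]);cv2.imwrite("pics/l1.png",o)
E
```

```text
base (array([ 0.11372206, -0.04519206,  0.03039516]), array([0.47211336, 0.49475637, 0.4515637 ]))
w 0.0031122895593951594
gripped (array([-0.51777679,  0.05299092,  1.27324414]), array([0.38462703, 0.56534039, 0.40685546]))
lifted (array([-0.05992737, -0.02821626, -4.61341982]), array([0.38428949, 0.41950937, 0.44668342])) W 4.64381497350833
13.4333
```

View pics/l1.png

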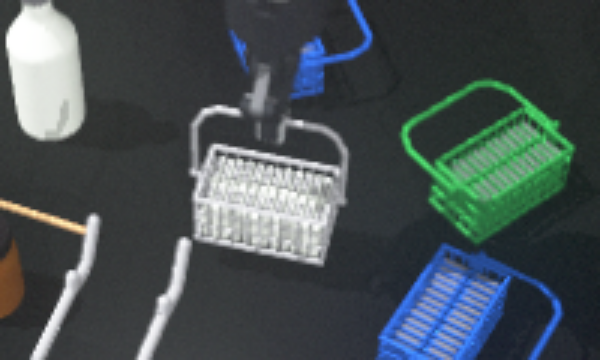

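Lifted, and the basket hangs level at about 4.64 N, so the expected sink is about 43 mm. Now the carry to above the bights.

Run:
```python
from h import *
K=np.array([.5765,.110]);yaw=-5.6
yh=np.array([np.sin(np.radians(5.6)),np.cos(np.radians(5.6))])
p=robot.observe()["tool_pos"]
robot.line_to([p[0],p[1],.385],vel=.1)
robot.line_to([*(K-.075*yh),.385],vel=.1,rotation=orient(0,yaw))
robot.line_to([*K,.385],vel=.04)
robot.pause(.8)
s=robot.observe();print(s["time"],s["tool_pos"],s["tcp_rot"],force(.4)[0])
a=robot.grab_frame("side");b=robot.grab_frame("top");cv2.imwrite("pics/s2.png",a);cv2.imwrite("pics/t2.png",b);cv2.imwrite("pics/w2.png",robot.grab_frame("wrist"))
for n in ("side","top"): print(n,proj(n,[*K,.331]))
a=cv2.resize(a[150:300,180:320],None,fx=2.8,fy=2.8,interpolation=2);b=cv2.resize(b[140:290,70:210],None,fx=2.8,fy=2.8,interpolation=2)
cv2.imwrite("pics/c2.png",np.hstack([a,b]))
```

```text
20.1417 [0.57651301 0.11000601 0.38499142] [-1.79999925e+02  7.24664973e-04  1.74401126e+02] [-1.38119677e-03 -2.22708592e-02 -4.57112981e+00]
side [240.54839654 221.64330144]
top [155.59423169 185.99121469]
```

View pics/c2.png

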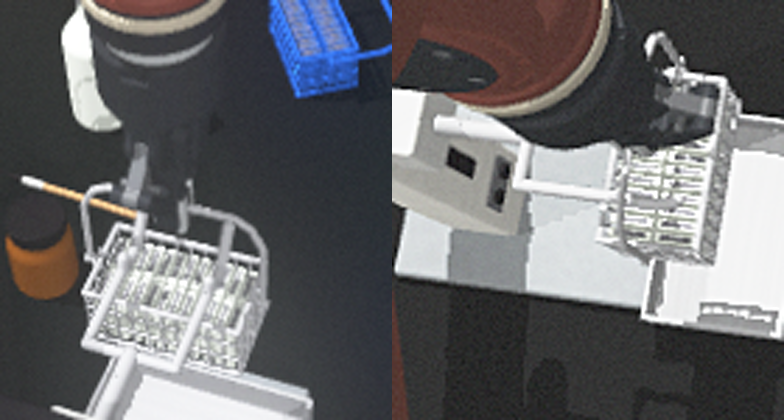

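View pics/w2.png

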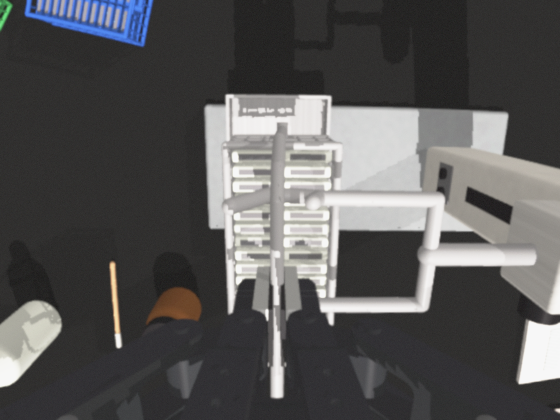

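In the wrist view the bow runs along x≈278 and crosses the near prong between its tip (232,205) and shoulder (313,200). The crossbar corners are at (437,199) and (425,305). I'll check the hook pose against these.

Run:
```python
from h import *
K=np.array([.5765,.110,.275]);c=cal("wrist")
R=Ro.from_euler('z',-5.6,degrees=True).as_matrix()
for nm,l,uv in [("tip",(-30,-22,17),(231,205)),("sh",(-30,16,7),(313,200)),("cbN",(-30,80,0),(437,199)),("cbF",(30,80,0),(425,305))]:
    W=K+R@(np.array(l)/1000);m=plane("wrist",uv,W[2],c)
    print(nm,proj("wrist",W,c).round(1),uv,"hook-frame err mm",(R.T@(m-W)*1000).round(1))
# bow wire pixel -> at z .331
for uv in [(281,150),(279,200),(278,255)]:
    print((R.T@(plane("wrist",uv,.331,c)-K)*1000).round(1))
```

```text
tip [229.5 204.6] (231, 205) hook-frame err mm [0.2 0.7 0. ]
sh [312.3 199.1] (313, 200) hook-frame err mm [0.4 0.4 0. ]
cbN [438.4 196. ] (437, 199) hook-frame err mm [ 1.6 -0.5  0. ]
cbF [424.5 302.9] (425, 305) hook-frame err mm [1.3 0.5 0. ]
[-58.7   0.5  56. ]
[-41.8  -0.1  56. ]
[-21.7  -0.4  56. ]
```

Run:
```python
from h import *
F0=np.load("F0.npy")[2];K=[.5765,.110]
z=.334;robot.line_to([*K,z],vel=.04)
print(force(.4)[0].round(2))
z=.305;robot.line_to([*K,z],vel=.012);robot.pause(.3)
for i in range(5):
    F=force(1. if i<2 else 1.6)[0];r=F0-F[2]
    print(round(robot.observe()["time"],1),round(z,4),F.round(2),"remaining N",r.round(2))
    if abs(r)<.1: break
    if i>=1 or r<4.3: 
        d=np.clip(r*.01*(1 if i else .9),-.01,.03);z-=d;robot.line_to([*K,z],vel=.012 if abs(d)>.005 else .006);robot.pause(.4)
    else: break
a=robot.grab_frame("side");w=robot.grab_frame("wrist");cv2.imwrite("pics/w3.png",w)
cv2.imwrite("pics/c3.png",np.hstack([cv2.resize(a[150:300,180:320],None,fx=2.8,fy=2.8,interpolation=2),cv2.resize(w[80:330,180:450],(400,420))]))
```

```text
[-0.05 -0.2  -4.62]
26.1 0.305 [ 0.39  0.05 -1.81] remaining N 1.84
28.9 0.2884 [ 0.57 -0.03 -0.25] remaining N 0.28
31.2 0.2857 [ 0.73 -0.08  0.06] remaining N -0.03
```

View pics/c3.png

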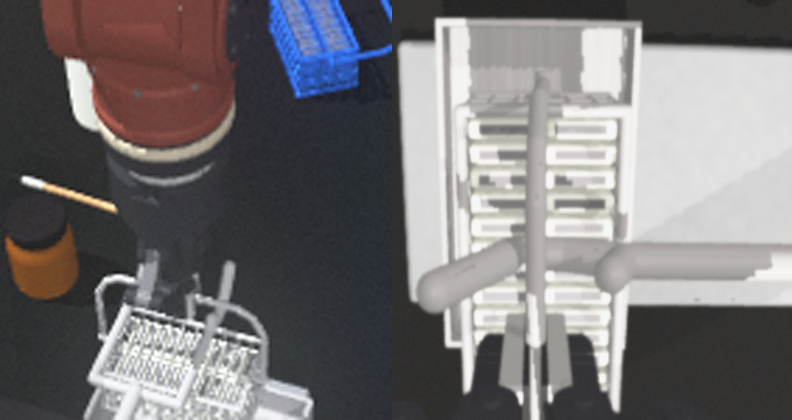

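The wrist view shows the wire in the near bight. The load is nulled at TCP z .2857, where I predicted .286. A small sideways x force remains, so I'll relieve that and then release gently.

Run:
```python
from h import *
F0=np.load("F0.npy");z=.2857;K=np.array([.5765,.110])
for i in range(2):
    K=K+[.0007,0];robot.line_to([*K,z],vel=.005);robot.pause(.2)
    F=force(1.2)[0];print(robot.observe()["time"],(F-F0).round(2))
    if abs(F[0]-F0[0])<.25: break
for w in (.006,.009,.014,.03):
    robot.set_gripper(w);robot.pause(.15)
robot.pause(.3);print("free",force(.8)[0].round(2),robot.observe()["time"])
w=robot.grab_frame("wrist");a=robot.grab_frame("side")
cv2.imwrite("pics/c4.png",np.hstack([cv2.resize(a[150:300,180:320],None,fx=2.8,fy=2.8,interpolation=2),cv2.resize(w[80:330,180:450],(400,420))]))
```

```text
32.7833 [-2.73  0.27  0.03]
34.275 [0.03 0.29 0.04]
free [ 0.11 -0.06  0.01] 36.8
```

View pics/c4.png

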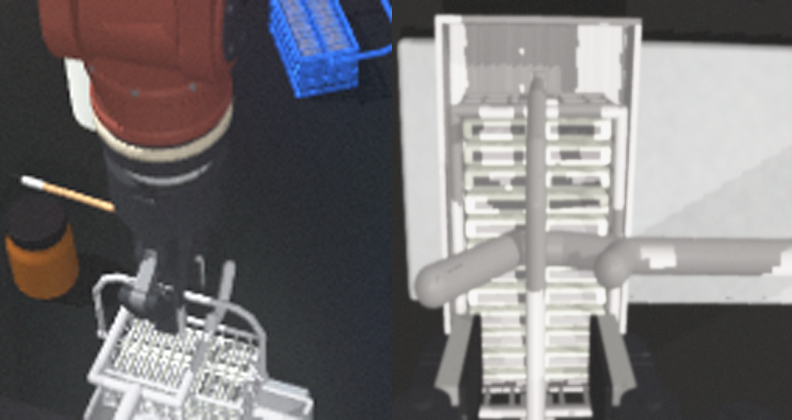

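The fingers are free of the wire and the hook hasn't moved. I'll retreat straight up and check.

Run:
```python
from h import *
p=robot.observe()["tool_pos"].copy()
print(robot.line_to(p+[0,0,.04],vel=.04,guard=4),robot.line_to(p+[0,0,.17],vel=.1))
robot.pause(1.0)
f=[robot.grab_frame("side")];w=robot.grab_frame("wrist");robot.pause(1.);f.append(robot.grab_frame("side"));w2=robot.grab_frame("wrist")
print("diff",[np.percentile(cv2.absdiff(x,y),99.9) for x,y in ((f[0],f[1]),(w,w2))],robot.observe()["time"])
cv2.imwrite("pics/c5.png",np.hstack([cv2.resize(f[1][150:300,180:320],None,fx=2.8,fy=2.8,interpolation=2),cv2.resize(w2,(400,300)) if 0 else cv2.resize(w2[60:400,110:450],(400,420))]))
```

```text
False False
diff [np.float64(9.0), np.float64(8.0)] 41.7
```

View pics/c5.png

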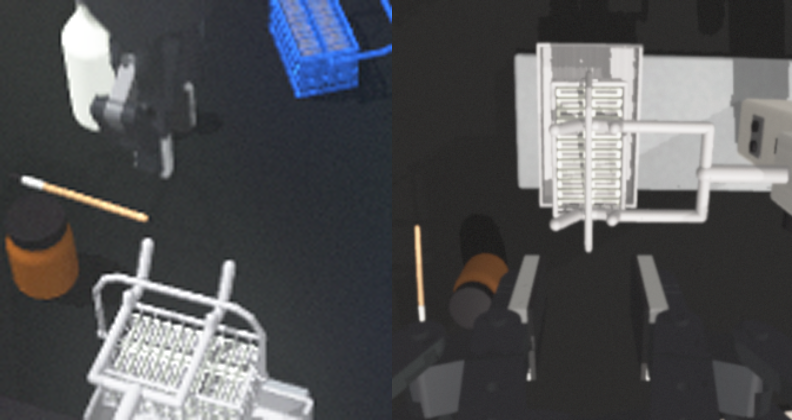

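The basket hangs still, with the bail in both bights between the tips and shoulders, and the bystanders are untouched.

```bash
python3 -c "
from plant import robot
robot.job_done()"
```

```text
the job is handed in; nothing more can be done
```

The basket is hanging on the dip stand's hook with the bail in both bights, and I handed the job in shortly after 41.7 s of the allowed 67 s.

- **Raising the bail:** I swung it upright between loosely set fingers while the basket stayed standing on the bench. I then gripped it upright and lifted the basket level; it weighs about 4.64 N.
- **Hanging it:** I lowered it slowly until the force on the tool was back to zero. That happened at a TCP height of 0.2857 m, against about 0.286 m predicted from the weight and the spring.
- **Letting go:** I opened the fingers in small steps. The tool force after release was 0.0 N in z, with no visible hook movement.
- **Last checks:** The last wrist and side pictures show the bail in both bights, the basket level, and the bottle, jar and brush apparently undisturbed. Two pictures a second apart differed only by noise.

**One oddity:** While the hook was taking the weight, a sideways force of about 0.7 N built up. My first small correction briefly turned it into −2.7 N. A second one brought it to about zero before I let go.

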